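Clear the saw fence and set the corner square against it

ROBOT

A 7-joint arm with a two-finger parallel gripper is mounted at the origin on the work surface. World frame = base frame: x ahead of the robot, y to its left, z up, the work surface at z = 0. Lengths are in m, angles in rad, forces in N, time in s.
With the tool pointing down it reaches from about 0.425 to 0.925 m from the base axis. Payload 6.8 kg.
Tool frame: the origin (TCP) lies at the very end of the fingers, on their centre line; the grasp point (between the pads) lies 19 mm behind it; z points along the fingers, y is the line along which they close (so a half turn about z gives the same grasp; the last joint's range is limited). The gripper opens to 85 mm and grips with 20 to 120 N. Pads are 22 mm wide; open, the fingers measure 114 mm over their backs; the gripper's body (76 mm by 85 mm) begins 54 mm behind the grasp point. The pads swing forward as they close: fully open they stand 13 mm farther back than shut.
Start: joints at [0.999, 0.477, 0.022, 1.555, -0.011, 1.109, -0.083], TCP at [0.302, -0.604, 0.231] pointing down, gripper open.
Joint ranges: [-2.96, 2.96], [-0.34, 2.1], [-1.41, 1.46], [0.24, 2.44], [-1.37, 4.51], [0.17, 1.92], [-2.96, 2.96]. Speed limits (rad/s): [2.39, 2.39, 3.14, 3.14, 3.14, 3.14, 3.14].

INTERFACE

Orientations are given as a rotation vector (axis times angle).
In Python, from bench import r gives the robot as it stands. The module is installed in compiled form; this text tells all that it offers.
- The arm moves only by the tool servo_tool, never from a script. Its argument "commands" is a list of rows, each a list of 7 numbers: the turn, a rotation vector about the world's x, y, z in degrees, then the shift along the world's x, y, z in mm, then the closure, from 0 (fully open) to 1 (shut). A call has 1 to 5 rows; each row is the pose to reach, as a shift and turn from the pose commanded when the call began; what a row does not reach only later rows make up. A row lasts 1/12 s, in which the tool goes at most 41.7 mm and 7.16 degrees, less where a joint would pass 70% of its speed; a pose out of reach is approached as far as the arm can. A call with a gripper value outside its range is refused whole. The fingers move at their own pace and stop on an object; "force" is the grip in N (left out, the last holds). Time passes only in rows, so rows that repeat a pose let the fingers close. It gives the time, the measured TCP pose, the force, the opening and the grip force at its end, in the units of the state.
- r.get_obs(): the state, without advancing time (a new reading comes with each control period).
- r.grab_frame(name): name is "scene" or "side" or "wrist"; returns (picture, depth): 384x512x3 uint8, blue, green, red; 384x512 float32, m along the optical axis (not along the pixel's ray), 0 where there is no reading.
- r.camera_info(name): a dict with "vertical_fov" (degrees; the focal length in pixels is half the picture's height over the tangent of half this angle, whatever the lens; pixels are square), "cx", "cy" (the principal point, pixels), "cam_to_world" (4x4, takes a point from camera to world coordinates); the wrist camera has in their place "T_tool_cam" (4x4, takes a point from camera to tool coordinates, whose origin is the TCP and whose axes are the flange's). Camera axes: x right, y up, looking along -z (the intrinsics and any distortion apply to the point x, -y, -z); pixel columns grow to the right and rows downward; lengths in m; the calibration is good to about 2 mm. The wrist camera is an equidistant fisheye: a pixel r from the principal point sees the ray r / f radians off the axis. A picture is of the moment at which its call begins: read the wrist's pose just before it. camera_info takes no time and is no camera call.
- r.hand_in(): hands the job in; it is judged then, once.
The state is a dict: "clock": time; "joints": joint angles; "qvel": joint speeds; "tau": joint torques, N m; "tcp_pos": TCP position; "orientation": TCP orientation; "contact_force": force on the tool from outside, world axes, zero at the start; "moment": the same for the moment, N m; "grip_width": finger opening in m; "gripper_force": force on a finger pad.
Only numpy, scipy, OpenCV 4.12 (cv2) and the standard library are available. Lean on these libraries where they do the work, as an engineer would, in place of code of your own. Each camera call takes 0.05 s, during which the arm holds its last target. There are 200 camera calls.

TASK

Somebody left a white offcut lying against the saw fence: first put it in the grey offcut bin, and only then take the L-shaped wooden corner square out of its rack. Set the square down flat on the table with the whole outer side of its long leg hard up against the fence and the end of that leg touching the stop, so that its short leg sticks out from the fence, and let go of it. Leave the other things on the table where they are.

Things in the scene. Friction and masses are not known exactly. Their poses are not given: they have to be found in the camera images.
- fence: fixed aluminium fence, 320 long, 30 thick, 60 tall, on the robot's left, with a dark stop block (40 along the fence, 35 out from its face, 50 tall, 62 with knob). Origin: inner corner of fence face and stop, at table level. x runs along the face, roughly away from the robot: face x -260 to 60, stop x 0 to 40. The working face is y = 0, looking to -y; the fence is at y 0 to 30. z up.
- square: brown wooden L lying flat, legs 25 thick, 40 high, 0.24 kg. Origin: outer corner of the L, underside; z up. Long leg x 0 to 170, y -25 to 0 (outer side y = 0); short leg x 0 to 25, y -100 to 0. Centre of mass x 58, y -29. Set as asked, its axes are parallel to the fence's. In the rack only the long leg can be gripped, at the fence only the short one: put it down and regrasp between.
- square_tip (a point): point of the square at the far end of the long leg: outer side, underside (x 170, y 0, z 0 of the square)
- rack: fixed dark steel U of walls 12 thick, 45 high, holding the square's short leg with 3 clearance; the square stands in it on the table and lifts straight up. Origin and axes as the stowed square's: walls at x -15 to -3 (y -118 to -6), x 28 to 40 (y -118 to -30), and across the end at y -118 to -106. Beyond x 40 the long leg is free.
- offcut: white laminated offcut with brown chipboard ends, 130 long (its x), 44 wide (y), 40 high (z), about 0.16 kg, origin at the centre of the underside. It lies crosswise near the stop with one end close to the fence.
- bin: grey plastic offcut bin fixed to the table, open-topped, 140 (its x) x 200 (its y) outside, 70 high, walls and floor 5 thick. Origin at the centre of the underside.
- tape: bystander, to be left alone: yellow tape measure, 70 x 50 x 35. Origin at its underside
- sander: bystander, to be left alone: cork-soled wooden sanding block, 110 x 60 x 34. Origin at its underside
- driver: bystander, to be left alone: screwdriver with black handle, lying flat. Origin at its underside
- glue: bystander, to be left alone: white glue bottle, 60 diameter, 160 tall. Origin at its underside
- jar: bystander, to be left alone: glass jar with dark lid, 70 diameter, 90 tall. Origin at its underside
- tin: bystander, to be left alone: steel can, 70 diameter, 100 tall. Origin at its underside
- muffs: bystander, to be left alone: red ear defenders, about 145 x 185, 36 high. Origin at its underside
Not all that is in view belongs to the job. What is meant by the offcut is not green or turquoise, and is the smaller of those in its own colour.

How it is judged:
By the outcome, as a careful person would: the job done as asked, in the order asked, and still so for the second after the job is handed in, with the robot touching nothing.
It also fails if it takes over 67 s, if anything falls off the work surface, if the arm or the gripper's body presses on something with over 40 N, if the wrist force passes 120 N, or if a joint passes its speed limit or range.

## Working session

There is one attempt and no reset: what is moved stays moved. The work goes in short steps, Python scripts to look and compute and a tool call to move; the robot and the scene stay as the last step left them, time stands still between calls to the robot, and variables do not carry over. Pictures are saved under pics/ and viewed, at most 10 in all, crops included, and the job is handed in when it is done.

Besides the shell and the picture viewer there is one more tool, called after "Emit:" as a command line: name --pt "numbers of a row" for each row, then --argument value for the rest. servo_tool: Moves the arm, as the interface text tells. Its arguments: {"type":"object","properties":{"commands":{"type":"array"},"force":{"type":"number"}},"required":["commands"]}

```bash
mkdir -p pics; cat > h.py <<'E'
import numpy as np, cv2
from bench import r
from scipy.spatial.transform import Rotation as R
def K(n):
    i=r.camera_info(n); f=192/np.tan(np.radians(i['vertical_fov'])/2); return i,f
def cloud(n):
    """picture, Nx world points image (HxWx3) for scene/side"""
    img,d=r.grab_frame(n); i,f=K(n)
    v,u=np.mgrid[0:384,0:512]
    p=np.stack([(u-i['cx'])/f*d,-(v-i['cy'])/f*d,-d],-1)
    T=np.array(i['cam_to_world']); P=p@T[:3,:3].T+T[:3,3]; P[d==0]=np.nan
    return img,P
E
python3 - <<'E'
from h import *
out=[]
for n in('scene','side'):
    img,P=cloud(n); np.savez(n+'0.npz',img=img,P=P); out.append(img)
    print(n,r.camera_info(n))
cv2.imwrite('pics/scene0.png',cv2.resize(out[0],(800,600)));cv2.imwrite('pics/side0.png',cv2.resize(out[1],(800,600)))
print(r.get_obs())
print({k:v for k,v in r.camera_info('wrist').items()})
E
```

```text
scene {'vertical_fov': 42.504113761625135, 'cx': 256.0263502688778, 'cy': 196.05571372198511, 'cam_to_world': array([[ 0.13150488, -0.82812755,  0.54489561,  1.46356121],
       [ 0.99125244,  0.10364867, -0.08170413, -0.11477918],
       [ 0.01118374,  0.55087359,  0.83451376,  1.50661831],
       [ 0.        ,  0.        ,  0.        ,  1.        ]])}
side {'vertical_fov': 43.73071995796456, 'cx': 258.14404774482654, 'cy': 193.19790150957365, 'cam_to_world': array([[ 0.99200368,  0.08972958, -0.08875417,  0.35463389],
       [-0.12604   ,  0.74070622, -0.65990015, -1.19232195],
       [ 0.0065282 ,  0.66580996,  0.74609281,  1.39099906],
       [ 0.        ,  0.        ,  0.        ,  1.        ]])}
{'clock': 0.1, 'joints': array([ 0.99891465,  0.47771705,  0.02233567,  1.55633447, -0.01151118,
        1.1093107 , -0.08309496]), 'qvel': array([ 0.00143254, -0.00101834,  0.00118459, -0.0029931 , -0.00105043,
       -0.00134849,  0.00139524]), 'tau': array([ 4.50148407e-03, -5.97759426e+01,  1.61337107e+00, -2.81957996e+01,
        1.28390815e-02,  4.94078704e-03, -2.92664811e-05]), 'tcp_pos': array([ 0.30171062, -0.60322565,  0.23043071]), 'orientation': array([-3.05596584e+00, -7.21674650e-01,  7.53124377e-04]), 'contact_force': array([-0.364341  ,  0.2109455 ,  0.39695929]), 'moment': array([ 0.00651825,  0.02943133, -0.01156119]), 'gripper_force': 0.0, 'grip_width': 0.08524040979029947}
{'vertical_fov': 65.70646984690485, 'cx': 256.6381302391479, 'cy': 190.896108343273, 'T_tool_cam': array([[ 1.40622272e-03,  9.54202566e-01,  2.99157962e-01,
         7.73251904e-02],
       [ 9.99998696e-01, -1.10433057e-03, -1.17819302e-03,
        -1.61030156e-04],
       [-7.93865526e-04,  2.99159229e-01, -9.54202874e-01,
        -1.42625004e-01],
       [ 0.00000000e+00,  0.00000000e+00,  0.00000000e+00,
         1.00000000e+00]])}
```

View pics/scene0.png

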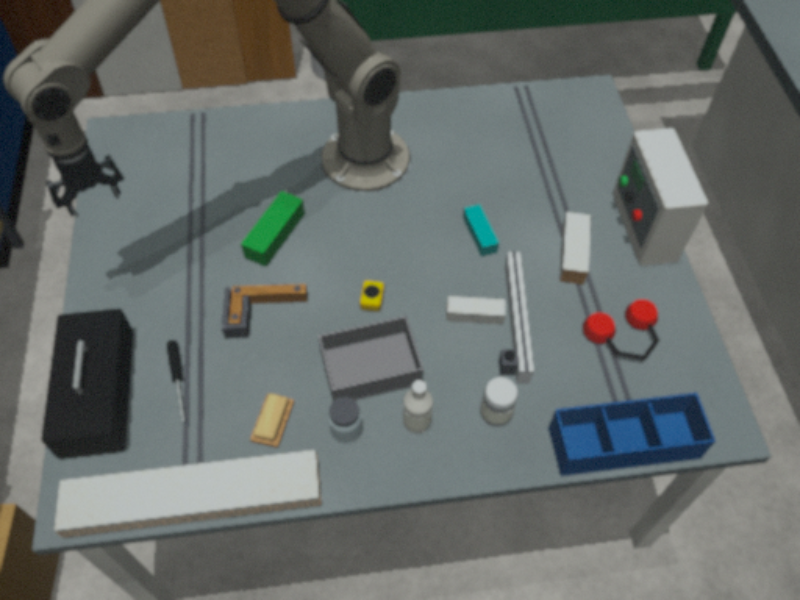

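View pics/side0.png

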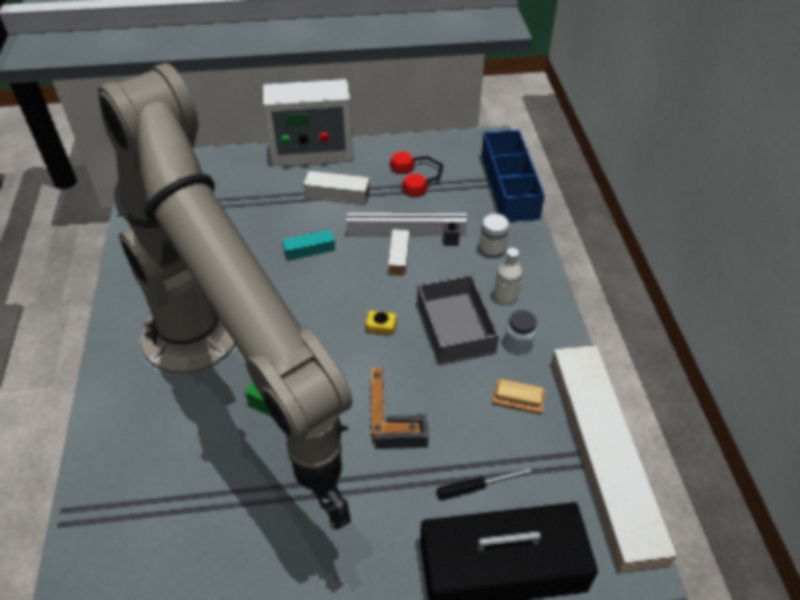

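Scene view (800x600 picture). The white candidates are:
- the block at (476,308), with one end at the fence
- a larger block at (576,245), behind the fence
- a long board at (190,490)

The green block (273,227) and turquoise block (480,228) are ruled out by colour. The one meant is (476,308): it is the smallest white block and lies crosswise near the stop (508,362). The square is in the rack at (240,305), and the bin is at (370,357).

```bash
cat > m.py <<'E'
from h import *
def top(S,roi,zlo,zhi,mask=None):
    x0,y0,x1,y1=[int(a*.64) for a in roi]
    img,P=S['img'][y0:y1,x0:x1],S['P'][y0:y1,x0:x1]
    m=(P[...,2]>zlo)&(P[...,2]<zhi)
    if mask is not None: m&=mask(cv2.cvtColor(img,cv2.COLOR_BGR2HSV))
    m=m.astype(np.uint8); n,l,s,_=cv2.connectedComponentsWithStats(m)
    m=l==1+np.argmax(s[1:,4])
    return P[m]
def rect(p):
    (c,wh,a)=cv2.minAreaRect((p[:,:2]*1000).astype(np.float32)); return np.round(c,1),np.round(wh,1),round(a,1),round(np.median(p[:,2])*1000,1),len(p)
E
python3 - <<'E'
from m import *
sc,si=np.load('scene0.npz'),np.load('side0.npz')
for n,S,rois in(('scene',sc,dict(off=(435,285,515,330),table=(420,500,520,540),big=(550,200,600,290),fence=(500,240,540,385),stop=(495,340,520,380),bin=(310,310,430,400),sq=(222,275,315,340),rack=(215,275,315,345))),
               ('side',si,dict(off=(380,220,415,280),table=(560,300,600,340),big=(295,165,375,210),fence=(335,205,475,245),stop=(440,215,465,250),bin=(405,270,505,365),sq=(365,360,435,450),rack=(365,360,435,450)))):
    for k,roi in rois.items():
        z={'off':(.033,.05),'table':(-.1,.1),'big':(.03,.08),'fence':(.052,.075),'stop':(.04,.056),'bin':(.058,.085),'sq':(.03,.06),'rack':(.03,.06)}[k]
        mk={'sq':lambda h:(h[...,1]>110)&(h[...,0]<22),'stop':lambda h:h[...,2]<70}.get(k)
        try: print(n,k,*rect(top(S,roi,*z,mk)))
        except Exception as e: print(n,k,e)
def crop(S,x0,y0,x1,y1,w,h): return cv2.resize(S['img'][y0:y1,x0:x1],(w,h),interpolation=cv2.INTER_CUBIC)
a=crop(sc,270,120,390,260,400,467); b=crop(sc,130,170,215,225,400,259)
c=np.zeros((600,800,3),np.uint8); c[:467,:400]=a; c[:259,400:]=b; c[270:570,400:]=crop(si,215,120,320,199,400,300)
cv2.imwrite('pics/crop.png',c)
E
```

```text
scene off [529.  201.7] [129.3  50.5] 78.9 41.0 415
scene table [949.6  62.4] [  5.3 108.3] 0.2 -15.8 92
scene big [385.3 471.7] [ 61.5 185.2] 74.3 55.0 682
scene fence [557.6 281.4] [ 61.6 326.1] 81.0 61.2 744
scene stop [692.2 241.2] [30.2  4.4] 84.0 45.1 15
scene bin [634.1 -52.8] [146.2 200.5] 7.4 68.3 470
scene sq [ 446.9 -271.7] [ 96.2 179.1] 8.2 40.2 385
scene rack [ 468.2 -276.5] [189.8 124.6] 86.9 41.2 733
side off [527.5 193.3] [138.2  44.1] 78.7 38.5 237
side table [917.  -64.2] [130.2  73.5] 84.7 -1.6 386
side big [384.1 463.6] [ 74.6 179. ] 71.9 50.4 503
side fence [557.8 279.1] [ 64.5 316.1] 79.7 58.0 438
side stop [675.1 235.1] [43.5 37.4] 80.2 46.9 47
side bin [634.4 -60.5] [142.1 208.3] 7.8 66.8 339
side sq [ 460.1 -285.7] [149.4  99.6] 84.4 38.4 381
side rack [ 469.6 -283.6] [192.3 118. ] 84.3 39.7 802
```

View pics/crop.png

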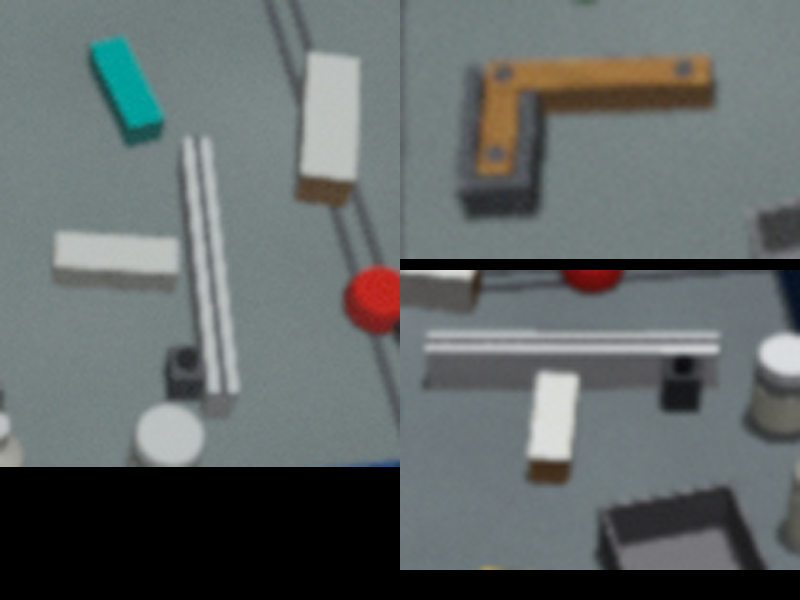

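The crop confirms the pick. The block with one end at the fence is white with brown ends, and it is smaller than the white block behind the fence. I'm moving over it now.

Emit:
servo_tool --pt "0 0 2 9 32 0 0" --pt "0 0 4 18 64 0 0" --pt "0 0 6 27 96 0 0" --pt "0 0 8 36 128 0 0" --pt "0 0 10 45 160 0 0" --force 40

```text
clock: 0.52
tcp_pos: [0.3469, -0.4419, 0.2309]
orientation: [-2.982, -0.988, 0.001]
contact_force: [-0.4, 0.2, -0.3]
grip_width: 0.0853
gripper_force: 0.0
```

Emit:
servo_tool --pt "0 0 2 9 32 0 0" --pt "0 0 4 18 64 0 0" --pt "0 0 6 27 96 0 0" --pt "0 0 8 36 128 0 0" --pt "0 0 10 45 160 0 0"

```text
clock: 0.93
tcp_pos: [0.3918, -0.282, 0.2311]
orientation: [-2.884, -1.244, 0.001]
contact_force: [0.6, -0.3, 0.8]
grip_width: 0.0855
gripper_force: 0.0
```

Emit:
servo_tool --pt "0 0 2 9 32 0 0" --pt "0 0 4 18 64 0 0" --pt "0 0 6 27 96 0 0" --pt "0 0 8 36 128 0 0" --pt "0 0 10 45 160 0 0"

```text
clock: 1.35
tcp_pos: [0.4368, -0.1221, 0.2312]
orientation: [2.765, 1.491, -0.0]
contact_force: [-0.1, -0.1, 0.0]
grip_width: 0.0855
gripper_force: 0.0
```

Emit:
servo_tool --pt "0 0 2 9 32 0 0" --pt "0 0 4 18 64 0 0" --pt "0 0 6 27 96 0 0" --pt "0 0 8 36 128 0 0" --pt "0 0 10 45 160 0 0"

```text
clock: 1.77
tcp_pos: [0.4819, 0.0378, 0.2312]
orientation: [2.625, 1.726, -0.0]
contact_force: [0.4, -0.6, -0.8]
grip_width: 0.0853
gripper_force: 0.0
```

Emit:
servo_tool --pt "0 0 3 9 32 0 0" --pt "0 0 5 18 64 0 0" --pt "0 0 7 27 96 0 0" --pt "0 0 10 36 128 0 0" --pt "0 0 12 45 160 0 0"

```text
clock: 2.18
tcp_pos: [0.527, 0.1976, 0.231]
orientation: [-2.429, -1.992, 0.001]
contact_force: [1.3, -0.3, -0.4]
grip_width: 0.0853
gripper_force: 0.0
```

```bash
cat >> m.py <<'E'
def wcloud():
    o=r.get_obs(); img,d=r.grab_frame('wrist'); i,f=K('wrist')
    v,u=np.mgrid[0:384,0:512]; x,y=u-i['cx'],v-i['cy']; rr=np.hypot(x,y)+1e-9; t=np.tan(rr/f)
    p=np.stack([x/rr*t*d,-y/rr*t*d,-d],-1); T=np.array(i['T_tool_cam'])
    p=p@T[:3,:3].T+T[:3,3]; P=p@R.from_rotvec(o['orientation']).as_matrix().T+o['tcp_pos']; P[d==0]=np.nan
    return img,P
E
python3 - <<'E'
from m import *
img,P=wcloud(); np.savez('w1.npz',img=img,P=P); cv2.imwrite('pics/w1.png',img)
Z=P[...,2]*1000
def at(u,v): return np.round(P[v,u]*1000,0)
for u,v in((256,190),(100,190),(400,190),(256,60),(256,330),(60,60),(450,330)): print(u,v,at(u,v))
E
```

```text
256 190 [522. 171.  39.]
100 190 [297. 204.   0.]
400 190 [721. 120.   1.]
256 60 [552. 323.  -0.]
256 330 [478. -50.  35.]
60 60 [281. 406.  -0.]
450 330 [590. 199. 317.]
```

View pics/w1.png

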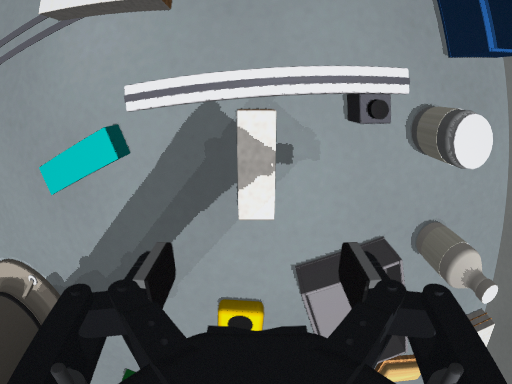

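Wrist view: offcut at u 238–275, v 110–220. The fence is an arc at v 70–108, the stop is at (370,108), and the bin is at (350,290).

```bash
cat > f.py <<'E'
from m import *
def fence(P,box):
    x0,y0,x1,y1=box; p=P[y0:y1,x0:x1].reshape(-1,3)*1000; p=p[(p[:,2]>54)&(p[:,2]<63)]
    (c,wh,a)=cv2.minAreaRect(p[:,:2].astype(np.float32)); print('fence rect',np.round(c,1),np.round(wh,1),round(a,2),np.median(p[:,2]))
    return p
E
python3 - <<'E'
from f import *
S=np.load('w1.npz');P=S['P']*1000; img=S['img']
z=P[...,2]; v,u=np.mgrid[0:384,0:512]
def cc(m,seed):
    n,l=cv2.connectedComponents(m.astype(np.uint8)); return l==l[seed[1],seed[0]]
off=cc((z>34)&(z<46)&(v<230),(256,190)); print('off',rect(P[off]/1000))
fe=(z>55)&(z<66)&(v<115)&(u>115)&(u<415)&~((u>360)&(v>92)); p=P[fe]
print('fence',rect(p/1000))
# face line: per bin along x, min y edge (2nd percentile)
vx,vy,cx,cy=cv2.fitLine(p[:,:2].astype(np.float32),cv2.DIST_HUBER,0,.01,.01).ravel(); 
d=np.array([vx,vy])*np.sign(vx); n=np.array([-d[1],d[0]]); s=p[:,:2]@n; t=p[:,:2]@d
print('dir',d,np.degrees(np.arctan2(d[1],d[0])),'s pct',np.percentile(s,[0,2,10,50,90,98,100]),'t',np.percentile(t,[0,1,99,100]))
# face points (vertical)
fa=(z>10)&(z<50)&(v>70)&(v<120)&(u>120)&(u<340)&~off; q=P[fa]; sq=q[:,:2]@n; print('face s',np.percentile(sq,[5,25,50,75,95]),len(q))
st=(z>43)&(z<66)&(v>92)&(v<126)&(u>340)&(u<392); q=P[st]; a=q[:,:2]@d; b=q[:,:2]@n
low=q[:,2]<54; print('stop top t',np.percentile(a[low],[0,2,50,98,100]),'s',np.percentile(b[low],[0,2,50,98,100]))
E
```

```text
off (array([527.4, 199.4]), array([129.1,  44.3]), 78.5, np.float64(40.1), 4144)
fence (array([559.3, 290.6]), array([ 30.8, 320.2]), 82.9, np.float64(60.2), 7778)
dir [ 0.9924496  -0.12265315] -7.045248 s pct [341.51227089 342.61323381 344.93886367 356.83966166 368.8260602
 371.21515884 372.42460459] t [359.30894561 363.39537605 674.26972598 679.5347169 ]
face s [326.34584788 341.60576649 341.81206254 342.08783804 342.39250541] 109
stop top t [606.7361563  618.8605082  630.24186266 658.01586269 658.58095515] s [307.01026175 307.29218535 325.78999856 341.65760037 341.95835843]
```

Emit:
servo_tool --pt "0 0 0 0 1 -40 0" --pt "0 0 0 0 2 -80 0" --pt "0 0 0 0 2 -120 0" --pt "0 0 0 0 2 -160 0" --pt "0 0 0 0 2 -190 0"

```text
clock: 2.65
tcp_pos: [0.5253, 0.1972, 0.038]
orientation: [-2.431, -1.988, 0.005]
contact_force: [-0.1, 0.3, -0.1]
grip_width: 0.0854
gripper_force: 0.0
```

Emit:
servo_tool --pt "0 0 0 0 0 -20 0" --pt "0 0 0 0 0 -31 0" --pt "0 0 0 0 0 -31 1" --pt "0 0 0 0 0 -31 1" --pt "0 0 0 0 0 -31 1"

```text
clock: 3.07
tcp_pos: [0.528, 0.1988, 0.0118]
orientation: [2.431, 1.989, 0.004]
contact_force: [-0.6, 0.7, -0.3]
grip_width: 0.0519
gripper_force: 0.0
```

Emit:
servo_tool --pt "0 0 0 0 0 0 1" --pt "0 0 0 0 0 0 1" --pt "0 0 0 0 0 0 1" --pt "0 0 0 0 0 0 1" --pt "0 0 0 0 0 0 1"

```text
clock: 3.48
tcp_pos: [0.5282, 0.1989, 0.0121]
orientation: [2.431, 1.988, 0.005]
contact_force: [-1.3, -0.5, 7.2]
grip_width: 0.0432
gripper_force: 42.6
```

Emit:
servo_tool --pt "0 0 0 0 0 15 1" --pt "0 0 0 0 0 45 1" --pt "0 0 0 0 0 80 1" --pt "0 0 0 0 0 110 1" --pt "0 0 0 0 0 130 1"

```text
clock: 3.9
tcp_pos: [0.528, 0.1989, 0.144]
orientation: [2.431, 1.988, 0.006]
contact_force: [0.8, -0.5, -1.8]
grip_width: 0.0435
gripper_force: 41.6
```

Emit:
servo_tool --pt "0 0 3 10 -20 5 1" --pt "0 0 6 21 -50 5 1" --pt "0 0 9 33 -80 5 1" --pt "0 0 12 45 -110 5 1" --pt "0 0 14 57 -140 5 1"

```text
clock: 4.32
tcp_pos: [0.5843, 0.0566, 0.146]
orientation: [2.167, 2.273, 0.001]
contact_force: [-0.1, 0.9, -2.4]
grip_width: 0.0433
gripper_force: 41.6
```

Emit:
servo_tool --pt "0 0 2 12 -30 0 1" --pt "0 0 4 24 -60 0 1" --pt "0 0 5 36 -90 0 1" --pt "0 0 5 49 -116 0 1" --pt "0 0 5 49 -116 0 1"

```text
clock: 4.73
tcp_pos: [0.6348, -0.0668, 0.1454]
orientation: [2.079, 2.35, -0.004]
contact_force: [0.4, -2.0, -1.8]
grip_width: 0.0435
gripper_force: 41.5
```

```bash
python3 - <<'E'
from m import *
o=r.get_obs(); print(o['tcp_pos'],o['grip_width'],o['gripper_force'])
out=[]
for n in('scene','side'):
    img,P=cloud(n); out.append(img); np.savez(n+'1.npz',img=img,P=P)
img,P=wcloud(); np.savez('w2.npz',img=img,P=P)
c=np.zeros((600,800,3),np.uint8); c[:300,:400]=cv2.resize(out[0],(400,300)); c[:300,400:]=cv2.resize(out[1],(400,300)); c[300:,:400]=cv2.resize(img,(400,300))
cv2.imwrite('pics/c2.png',c)
E
```

```text
[ 0.63478175 -0.06676324  0.14537388] 0.043508012633083425 41.538761258125305
```

View pics/c2.png

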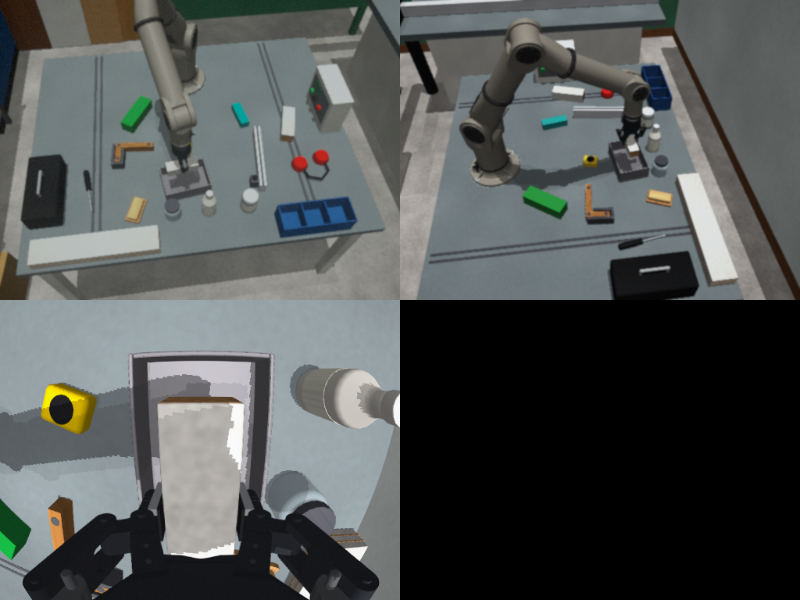

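The offcut is held over the bin; the wrist panel shows bin rim corners near (130,353) and (272,353). I'll measure the bin rim from the wrist cloud.

```bash
python3 - <<'E'
from m import *
P=np.load('w2.npz')['P']*1000; z=P[...,2]; v,u=np.mgrid[0:384,0:512]
m=(z>62)&(z<76)&(u>150)&(u<365)&(v<250)
p=P[m]; print(len(p),rect(p/1000))
top=p[p[:,1]>0] if 0 else p
c,wh,a=cv2.minAreaRect(p[:,:2].astype(np.float32)); print(np.round(cv2.boxPoints((c,wh,a))))
print(r.get_obs()['tcp_pos'], R.from_rotvec(r.get_obs()['orientation']).as_matrix()[:,1])
E
```

```text
4201 (array([631.1, -31.5]), array([140.5, 151.5]), 7.5, np.float64(69.5), 4201)
[[ 552.   34.]
 [ 571. -116.]
 [ 711.  -97.]
 [ 691.   53.]]
[ 0.6326972  -0.05768578  0.14552858] [9.91380311e-01 1.31015539e-01 8.88610782e-05]
```

Emit:
servo_tool --pt "0 0 0 1 1 -25 1" --pt "0 0 0 2 2 -55 1" --pt "0 0 0 2 2 -85 1" --pt "0 0 0 2 2 -110 1" --pt "0 0 0 2 2 -121 1"

```text
clock: 5.3
tcp_pos: [0.6322, -0.0538, 0.0212]
orientation: [-2.064, -2.363, 0.004]
contact_force: [-0.0, -0.5, -1.7]
grip_width: 0.0431
gripper_force: 41.5
```

Emit:
servo_tool --pt "0 0 0 0 0 0 1" --pt "0 0 0 0 0 0 0.25" --pt "0 0 0 0 0 0 0.25" --pt "0 0 0 0 0 0 0.25" --pt "0 0 0 0 0 0 0.25"

```text
clock: 5.72
tcp_pos: [0.6363, -0.0556, 0.0262]
orientation: [2.068, 2.361, 0.003]
contact_force: [-0.1, -0.4, 1.3]
grip_width: 0.064
gripper_force: 0.0
```

Emit:
servo_tool --pt "0 0 0 0 0 20 0.25" --pt "0 0 0 0 0 60 0.25" --pt "0 0 0 0 0 100 0.25" --pt "0 0 0 0 0 140 0" --pt "0 0 0 0 0 180 0"

```text
clock: 6.13
tcp_pos: [0.6349, -0.0556, 0.2073]
orientation: [2.069, 2.363, 0.001]
contact_force: [0.0, -0.7, -0.4]
grip_width: 0.0848
gripper_force: 0.0
```

The offcut is released in the bin. Next I hover near the square and measure it.

Emit:
servo_tool --pt "0 0 0 -19 -27 2 0" --pt "0 0 0 -38 -54 4 0" --pt "0 0 0 -58 -81 6 0" --pt "0 0 0 -78 -109 8 0" --pt "0 0 0 -98 -137 10 0"

```text
clock: 6.55
tcp_pos: [0.5361, -0.1938, 0.2156]
orientation: [2.068, 2.362, 0.001]
contact_force: [0.4, -0.5, -0.5]
grip_width: 0.0858
gripper_force: 0.0
```

Emit:
servo_tool --pt "0 0 0 -24 -34 5 0" --pt "0 0 0 -49 -68 10 0" --pt "0 0 0 -73 -102 10 0" --pt "0 0 0 -97 -137 10 0" --pt "0 0 0 -97 -137 10 0"

```text
clock: 6.97
tcp_pos: [0.4338, -0.3383, 0.2249]
orientation: [2.084, 2.349, -0.008]
contact_force: [-0.2, -1.1, -0.5]
grip_width: 0.0856
gripper_force: 0.0
```

Emit:
servo_tool --pt "0 0 0 0 0 0 0" --pt "0 0 0 0 0 0 0"

```text
clock: 7.13
tcp_pos: [0.4403, -0.3295, 0.2251]
orientation: [2.07, 2.362, 0.001]
contact_force: [0.4, 1.0, 0.4]
grip_width: 0.0853
gripper_force: 0.0
```

```bash
python3 - <<'E'
from m import *
img,P=wcloud(); np.savez('w3.npz',img=img,P=P); s1,P1=cloud('scene'); np.savez('scene2.npz',img=s1,P=P1)
o=r.get_obs(); print(o['tcp_pos'],o['joints'])
c=np.zeros((384,800,3),np.uint8); c[:,:512]=img; c[:288,512:]=cv2.resize(s1[150:270,180:300],(288,288)); cv2.imwrite('pics/w3.png',c)
h=cv2.cvtColor(img,cv2.COLOR_BGR2HSV); z=P[...,2]
m=((h[...,0]<22)&(h[...,1]>100)&(z>.033)&(z<.047)).astype(np.uint8)
n,l,s,_=cv2.connectedComponentsWithStats(m); k=1+np.argmax(s[1:,4]); print(s[k]); p=P[l==k]
np.savez('sqp.npz',p=p)
print(rect(p))
S=np.load('w1.npz')['P']; hi=cv2.cvtColor(np.load('w1.npz')['img'],cv2.COLOR_BGR2HSV)
t=(abs(hi[...,0].astype(int)-90)<10)&(hi[...,1]>150)&(S[...,2]>.02); print('turq',rect(S[t]))
t=(abs(hi[...,0].astype(int)-28)<6)&(hi[...,1]>150)&(S[...,2]>.02); print('tape',rect(S[t]))
E
```

```text
[ 0.44119954 -0.32818779  0.22490073] [ 0.95620981  0.32520819 -0.52578818  1.8363735   0.18774264  1.02821632
  0.49072259]
[ 222   37   88  164 4269]
(array([ 460.2, -272.7]), array([171.9, 100.1]), 84.9, np.float64(40.0), 4269)
turq (array([296.1, 254.3]), array([131.7,  43.8]), 10.3, np.float64(40.0), 2728)
tape (array([488.2,  83.2]), array([264.2,  68.5]), 74.5, np.float64(33.6), 754)
```

View pics/w3.png

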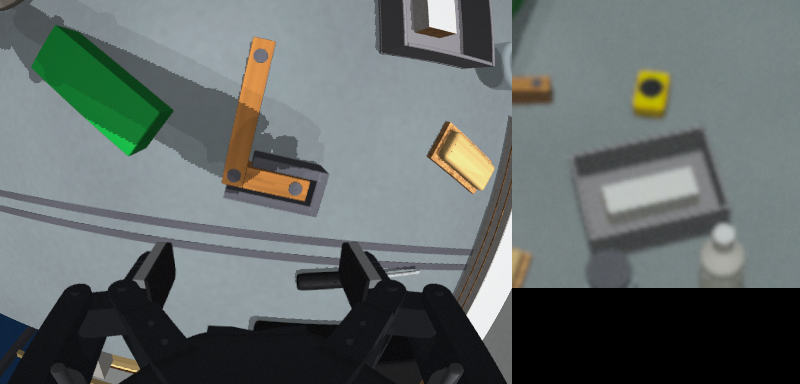

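Wrist view: the square's long leg runs from (235,175) up to (260,45) and the rack is at (280,185). The scene crop on the right shows the offcut lying in the bin. The computed grasp on the long leg is at (422,-274), with a turn of -12.6°.

Emit:
servo_tool --pt "0 0 -4 -6 18 -15 0.4" --pt "0 0 -8 -12 36 -40 0.4" --pt "0 0 -12 -18 54 -70 0.4" --pt "0 0 -12.6 -18 54.5 -100 0.4" --pt "0 0 -12.6 -18 54.5 -130 0.4" --force 60

```text
clock: 7.65
tcp_pos: [0.4231, -0.2724, 0.0938]
orientation: [2.311, 2.126, 0.002]
contact_force: [0.1, -0.6, 0.4]
grip_width: 0.0516
gripper_force: 0.0
```

Emit:
servo_tool --pt "0 0 0 0 0 0 0.4" --pt "0 0 0 0 0 -25 0.4" --pt "0 0 0 0 0 -50 0.4" --pt "0 0 0 0 0 -70 0.4" --pt "0 0 0 0 0 -85 0.4"

```text
clock: 8.07
tcp_pos: [0.4232, -0.2745, 0.0093]
orientation: [2.315, 2.124, 0.001]
contact_force: [0.7, 0.3, 0.2]
grip_width: 0.0509
gripper_force: 0.0
```

Emit:
servo_tool --pt "0 0 0 0 0 0 0.4" --pt "0 0 0 0 0 0 0.4" --pt "0 0 0 0 0 0 0.5"

```text
clock: 8.32
tcp_pos: [0.4235, -0.2753, 0.0109]
orientation: [2.314, 2.121, 0.001]
contact_force: [-0.2, -0.1, 0.9]
grip_width: 0.0429
gripper_force: 0.0
```

Emit:
servo_tool --pt "0 0 0 -1 0 0 1" --pt "0 0 0 -1 0 0 1" --pt "0 0 0 -1 0 0 1" --pt "0 0 0 -1 0 0 1" --pt "0 0 0 -1 0 0 1"

```text
clock: 8.73
tcp_pos: [0.422, -0.2757, 0.0109]
orientation: [2.315, 2.12, 0.001]
contact_force: [-0.5, 1.0, 7.8]
grip_width: 0.0239
gripper_force: 60.7
```

Emit:
servo_tool --pt "0 0 0 0 0 8 1" --pt "0 0 0 0 0 18 1" --pt "0 0 0 0 0 30 1" --pt "0 0 0 0 0 42 1" --pt "0 0 0 0 0 55 1"

```text
clock: 9.15
tcp_pos: [0.4209, -0.2753, 0.0659]
orientation: [2.317, 2.121, 0.0]
contact_force: [0.1, 0.5, -2.7]
grip_width: 0.0241
gripper_force: 59.4
```

Emit:
servo_tool --pt "0 0 0 0 0 20 1" --pt "0 0 0 0 0 45 1" --pt "0 0 0 0 0 70 1" --pt "0 0 -3 4 12 85 1" --pt "0 0 -6 10 30 90 1"

```text
clock: 9.57
tcp_pos: [0.4318, -0.2473, 0.1581]
orientation: [2.427, 1.987, 0.002]
contact_force: [1.6, 0.0, -2.1]
grip_width: 0.0244
gripper_force: 59.4
```

Emit:
servo_tool --pt "0 0 -6 6 30 0 1" --pt "0 0 -12 12 60 0 1" --pt "0 0 -18 19 90 0 1" --pt "0 0 -24 26 120 0 1" --pt "0 0 -30 33 150 0 1"

```text
clock: 9.98
tcp_pos: [0.464, -0.0938, 0.1556]
orientation: [2.862, 1.294, 0.001]
contact_force: [1.1, 1.0, -2.6]
grip_width: 0.024
gripper_force: 59.3
```

Emit:
servo_tool --pt "0 0 -6 6 30 0 1" --pt "0 0 -12 12 60 0 1" --pt "0 0 -18 19 90 0 1" --pt "0 0 -24 26 120 0 1" --pt "0 0 -30 33 150 0 1"

```text
clock: 10.4
tcp_pos: [0.497, 0.0563, 0.1556]
orientation: [3.1, 0.51, 0.002]
contact_force: [0.9, 0.0, -2.5]
grip_width: 0.0241
gripper_force: 59.3
```

Emit:
servo_tool --pt "0 0 -6 6 30 0 1" --pt "0 0 -12 12 60 0 1" --pt "0 0 -18 19 90 0 1" --pt "0 0 -22 24 120 0 1" --pt "0 0 -26 29 141 0 1"

```text
clock: 10.82
tcp_pos: [0.5257, 0.1994, 0.1558]
orientation: [-3.133, 0.194, -0.001]
contact_force: [0.3, -0.1, -2.3]
grip_width: 0.0242
gripper_force: 59.3
```

Emit:
servo_tool --pt "0 0 0 0 0 0 1" --pt "0 0 0 0 0 0 1"

```text
clock: 10.98
tcp_pos: [0.5257, 0.1976, 0.1553]
orientation: [-3.135, 0.187, -0.001]
contact_force: [-0.3, -0.8, -2.3]
grip_width: 0.0239
gripper_force: 59.4
```

Emit:
servo_tool --pt "0 0 -0.3 0 0 -35 1" --pt "0 0 -0.3 0 0 -75 1" --pt "0 0 -0.3 0 0 -110 1" --pt "0 0 -0.3 0 0 -135 1" --pt "0 0 -0.3 0 0 -143 1"

```text
clock: 11.4
tcp_pos: [0.5234, 0.1927, 0.0104]
orientation: [3.13, -0.203, -0.009]
contact_force: [-28.6, -12.5, 89.1]
grip_width: 0.0243
gripper_force: 72.6
```

Emit:
servo_tool --pt "0 0 0 0 0 0 1" --pt "0 0 0 0 0 -1 1" --pt "0 0 0 0 0 -1 0.4" --pt "0 0 0 0 0 -1 0.4" --pt "0 0 0 0 0 -1 0.4"

```text
clock: 11.82
tcp_pos: [0.5266, 0.1955, 0.0111]
orientation: [-3.135, 0.202, -0.002]
contact_force: [0.1, -0.9, 0.1]
grip_width: 0.0511
gripper_force: 0.0
```

Emit:
servo_tool --pt "0 0 0 0 0 10 0.4" --pt "0 0 0 0 0 50 0.4" --pt "0 0 0 0 0 90 0.4" --pt "0 0 0 0 0 130 0.4" --pt "0 0 0 0 0 165 0.4"

```text
clock: 12.23
tcp_pos: [0.5261, 0.196, 0.1789]
orientation: [-3.134, 0.2, -0.002]
contact_force: [1.8, 0.6, -0.6]
grip_width: 0.0513
gripper_force: 0.0
```

Emit:
servo_tool --pt "0 0 6 -5 -3 5 0.4" --pt "0 0 12 -10 -6 10 0.4" --pt "0 0 18 -15 -9 15 0.4" --pt "0 0 24 -20 -12 20 0.4" --pt "0 0 30 -25 -15 25 0.4"

```text
clock: 12.65
tcp_pos: [0.5006, 0.1806, 0.2016]
orientation: [3.078, 0.626, 0.001]
contact_force: [0.6, 0.6, -0.1]
grip_width: 0.0512
gripper_force: 0.0
```

Emit:
servo_tool --pt "0 0 6 -5 -3 5 0.4" --pt "0 0 12 -10 -6 10 0.4" --pt "0 0 18 -15 -9 15 0.4" --pt "0 0 24 -20 -12 20 0.4" --pt "0 0 30 -25 -15 25 0.4"

```text
clock: 13.07
tcp_pos: [0.4755, 0.1656, 0.2264]
orientation: [2.811, 1.401, 0.001]
contact_force: [-0.9, 0.0, 0.8]
grip_width: 0.0514
gripper_force: 0.0
```

Emit:
servo_tool --pt "0 0 6 -5 -3 0 0.4" --pt "0 0 12 -10 -6 0 0.4" --pt "0 0 18 -15 -9 0 0.4" --pt "0 0 24 -18 -12 0 0.4" --pt "0 0 30 -22 -14 0 0.4"

```text
clock: 13.48
tcp_pos: [0.4537, 0.1514, 0.2262]
orientation: [2.353, 2.08, 0.001]
contact_force: [-0.1, -0.1, 0.5]
grip_width: 0.0513
gripper_force: 0.0
```

Emit:
servo_tool --pt "0 0 0 0 0 0 0.4" --pt "0 0 0 0 0 0 0.4" --pt "0 0 0 0 0 0 0.4"

```text
clock: 13.73
tcp_pos: [0.4542, 0.1519, 0.2258]
orientation: [2.362, 2.071, 0.001]
contact_force: [0.5, -0.9, 0.4]
grip_width: 0.0514
gripper_force: 0.0
```

```bash
cat > g.py <<'E'
from m import *
def measure(tag,view=False):
    o=r.get_obs(); img,P=wcloud(); np.savez(tag+'.npz',img=img,P=P); cv2.imwrite(f'pics/{tag}.png',img)
    v=R.from_rotvec(o['orientation']).as_matrix()[:,1]
    print('tcp',np.round(o['tcp_pos']*1000,1),'yaw_y',round(np.degrees(np.arctan2(v[1],v[0])),2),'t',o['clock'],'F',np.round(o['contact_force'],1))
    h=cv2.cvtColor(img,cv2.COLOR_BGR2HSV); z=P[...,2]
    m=((h[...,0]<22)&(h[...,1]>90)&(z>.033)&(z<.047)).astype(np.uint8)
    n,l,s,_=cv2.connectedComponentsWithStats(m); k=1+np.argmax(s[1:,4]); p=P[l==k]; print('sq',s[k],rect(p))
    q=p[:,:2]*1000; c,wh,a=cv2.minAreaRect(q.astype(np.float32)); print(np.round(cv2.boxPoints((c,wh,a)),1).tolist())
    # outer side of the long leg and fence face: line fits on edges, fence coords from prior
    w=((z>.055)&(z<.0605)); pf=P[w]*1000
    d0=np.array([.9924,-.1236]); n0=np.array([.1236,.9924]); O=np.array([656.4,263.2])
    f=(pf[:,:2]-O)@np.c_[d0,n0]; ok=(f[:,0]>-262)&(f[:,0]<-5)&(f[:,1]>-6)&(f[:,1]<12)
    F=f[ok]; B=[(b+5,np.percentile(F[(F[:,0]>b)&(F[:,0]<b+10),1],2)) for b in range(-260,-10,10) if ((F[:,0]>b)&(F[:,0]<b+10)).sum()>10]
    B=np.array(B); print('face edge slope deg, at x=-85:',np.degrees(np.polyfit(B[:,0],B[:,1],1)[0]),np.polyval(np.polyfit(B[:,0],B[:,1],1),-85))
    g=(q-O)@np.c_[d0,n0]; print('sq in fence: x',np.percentile(g[:,0],[0,.5,99.5,100]).round(1),'y',np.percentile(g[:,1],[0,.5,99.5,100]).round(1))
    x0,x1=g[:,0].min(),g[:,0].max()
    E=np.array([(b+5,np.percentile(g[(g[:,0]>b)&(g[:,0]<b+10),1],98)) for b in np.arange(x0+8,x1-15,10)]); k=np.polyfit(E[:,0],E[:,1],1)
    print('outer side slope deg',np.degrees(k[0]).round(2),'mid y',np.polyval(k,(x0+x1)/2).round(1))
    s_=(z>.045)&(z<.053); ps=P[s_][:,:2]*1000; fs=(ps-O)@np.c_[d0,n0]; ok=(abs(fs[:,0]-20)<25)&(fs[:,1]<-3)&(fs[:,1]>-38)
    if ok.sum(): print('stop x',np.percentile(fs[ok,0],[0,1,99,100]).round(1))
E
python3 -c "
from g import *
measure('w4')"
```

```text
tcp [454.2 151.9 225.8] yaw_y -7.5 t 13.7333 F [ 0.5 -0.9  0.4]
sq [ 246  112  146   86 4089] (array([530.1, 157.9]), array([ 98.5, 170.3]), 83.1, np.float64(40.0), 4089)
[[439.6000061035156, 119.30000305175781], [608.5999755859375, 98.80000305175781], [620.5, 196.60000610351562], [451.5, 217.10000610351562]]
face edge slope deg, at x=-85: -0.0025350160884986257 0.13885655204419395
sq in fence: x [-197.4 -197.1  -29.3  -27.4] y [-169.5 -168.4  -71.2  -70.8]
outer side slope deg 0.37 mid y -71.6
stop x [-1.1 -0.9 38.9 40. ]
```

View pics/w4.png

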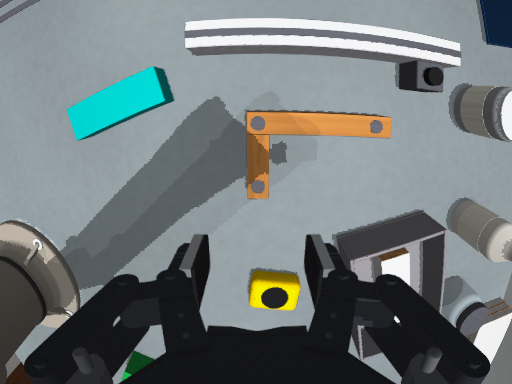

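Wrist view: the square lies flat with its corner at (250,115), its long-leg end at (390,127) and its short leg down to (258,198). It is parallel to the fence, about 71 mm from the face and 27 mm from the stop. I'll regrasp by the short leg.

Emit:
servo_tool --pt "0 0 0.4 1.4 0 -40 0.4" --pt "0 0 0.4 1.4 0 -80 0.4" --pt "0 0 0.4 1.4 0 -120 0.4" --pt "0 0 0.4 1.4 0 -155 0.4" --pt "0 0 0.4 1.4 0 -180 0.4" --force 40

```text
clock: 14.2
tcp_pos: [0.4541, 0.1514, 0.0424]
orientation: [-2.352, -2.081, 0.004]
contact_force: [0.8, -1.4, -0.0]
grip_width: 0.0513
gripper_force: 0.0
```

Emit:
servo_tool --pt "0 0 0 0 0 -15 0.4" --pt "0 0 0 0 0 -25 0.4" --pt "0 0 0 0 0 -33 0.4" --pt "0 0 0 0 0 -33 0.4" --pt "0 0 0 0 0 -33 0.7"

```text
clock: 14.62
tcp_pos: [0.4558, 0.1521, 0.0128]
orientation: [2.352, 2.083, 0.001]
contact_force: [-0.5, 0.4, -1.0]
grip_width: 0.0403
gripper_force: 0.0
```

Emit:
servo_tool --pt "0 0 0 0 0 0 1" --pt "0 0 0 0 0 0 1" --pt "0 0 0 0 0 0 1" --pt "0 0 0 0 0 0 1" --pt "0 0 0 0 0 0 1"

```text
clock: 15.03
tcp_pos: [0.4564, 0.1521, 0.0134]
orientation: [2.351, 2.082, 0.003]
contact_force: [1.3, 0.2, 6.9]
grip_width: 0.0245
gripper_force: 41.0
```

Emit:
servo_tool --pt "0 0 0 3 8 1 1" --pt "0 0 0 10 20 1 1" --pt "0 0 0 17 34 1 1" --pt "0 0 0 24 48 1 1" --pt "0 0 0 29 57 1 1"

```text
clock: 15.45
tcp_pos: [0.4853, 0.2111, 0.0137]
orientation: [-2.35, -2.084, -0.003]
contact_force: [-1.1, 0.2, -2.3]
grip_width: 0.0244
gripper_force: 39.9
```

Emit:
servo_tool --pt "0 0 0 0.3 2 0 1" --pt "0 0 0 0.6 4 0 1" --pt "0 0 0 0.8 6 0 1" --pt "0 0 0 1 8 0 1" --pt "0 0 0 1 8 0 1"

```text
clock: 15.87
tcp_pos: [0.4854, 0.2151, 0.0135]
orientation: [2.353, 2.08, -0.002]
contact_force: [0.8, -3.4, 3.5]
grip_width: 0.0244
gripper_force: 40.6
```

Emit:
servo_tool --pt "0 0 0 0.1 1 0 1" --pt "0 0 0 0.2 2 0 1" --pt "0 0 0 0.3 3 0 1" --pt "0 0 0 0.4 3 0 1" --pt "0 0 0 0.4 3 0 1"

```text
clock: 16.28
tcp_pos: [0.4857, 0.2183, 0.0135]
orientation: [2.353, 2.081, -0.002]
contact_force: [-1.3, -4.7, 5.2]
grip_width: 0.0242
gripper_force: 41.0
```

Emit:
servo_tool --pt "0 0 0 0.1 1 0 1" --pt "0 0 0 0.1 1 0 1" --pt "0 0 0 0.1 1 0 1"

```text
clock: 16.53
tcp_pos: [0.4859, 0.2192, 0.0135]
orientation: [2.352, 2.08, -0.002]
contact_force: [-1.3, -4.7, 5.1]
grip_width: 0.0247
gripper_force: 41.0
```

Emit:
servo_tool --pt "0 0 0 0.1 1 0.5 1" --pt "0 0 0 0.1 1 0.5 1" --pt "0 0 0 0.2 2 0.5 1" --pt "0 0 0 0.2 2 0.5 1"

```text
clock: 16.87
tcp_pos: [0.4858, 0.2201, 0.0135]
orientation: [2.352, 2.08, -0.005]
contact_force: [-0.8, -9.1, 4.9]
grip_width: 0.0242
gripper_force: 40.8
```

Emit:
servo_tool --pt "0 0 0 0.1 1 0 1" --pt "0 0 0 0.1 1 0 1" --pt "0 0 0 0.2 2 0 1" --pt "0 0 0 0.2 2 0 1"

```text
clock: 17.2
tcp_pos: [0.4858, 0.2201, 0.0134]
orientation: [2.351, 2.077, -0.01]
contact_force: [-1.4, -13.7, 9.4]
grip_width: 0.0243
gripper_force: 41.4
```

Emit:
servo_tool --pt "0 0 0 1 -0.6 0.5 1" --pt "0 0 0 2 -1.2 0.5 1" --pt "0 0 0 3 -1.9 0.5 1" --pt "0 0 0 4 -2.5 0.5 1" --pt "0 0 0 4 -2.5 0.5 1"

```text
clock: 17.62
tcp_pos: [0.486, 0.22, 0.0135]
orientation: [-2.351, -2.083, 0.013]
contact_force: [-11.9, -6.9, 9.4]
grip_width: 0.0245
gripper_force: 41.7
```

Emit:
servo_tool --pt "0 0 0 1 -0.1 0 1" --pt "0 0 0 2 -0.2 0 1" --pt "0 0 0 3 -0.4 0 1" --pt "0 0 0 3 -0.4 0 1" --pt "0 0 0 3 -0.4 0 1"

```text
clock: 18.03
tcp_pos: [0.4872, 0.2199, 0.0134]
orientation: [-2.349, -2.083, 0.017]
contact_force: [-16.7, -6.4, 14.5]
grip_width: 0.0242
gripper_force: 42.7
```

Emit:
servo_tool --pt "0 0 0 0 0 1 1" --pt "0 0 0 0 0 2 1" --pt "0 0 0 0 0 3 1" --pt "0 0 0 0 0 3 1"

```text
clock: 18.37
tcp_pos: [0.4904, 0.2195, 0.0158]
orientation: [-2.352, -2.082, 0.011]
contact_force: [-2.4, -4.0, -2.0]
grip_width: 0.0243
gripper_force: 40.0
```

```bash
python3 -c "
from g import *
o=r.get_obs(); print(o['tcp_pos'],o['contact_force'],o['moment'])
measure('w5')"
```

```text
[0.49042753 0.21949922 0.01582133] [-2.39691186 -4.01228217 -1.9820214 ] [-1.04728892  0.75806668 -0.03595379]
tcp [490.4 219.5  15.8] yaw_y -6.95 t 18.3667 F [-2.4 -4.  -2. ]
sq [  226   139   286   190 19677] (array([556.4, 225.4]), array([ 97.4, 153.9]), 83.3, np.float64(42.2), 19677)
[[474.29998779296875, 186.0], [627.2000122070312, 168.10000610351562], [638.5, 264.79998779296875], [485.6000061035156, 282.70001220703125]]
face edge slope deg, at x=-85: 0.01842078855103573 0.7528495594219649
sq in fence: x [-171.5 -170.5  -27.   -17.8] y [-99.  -96.8  -1.8  -1.4]
outer side slope deg 0.15 mid y -2.2
```

View pics/w5.png

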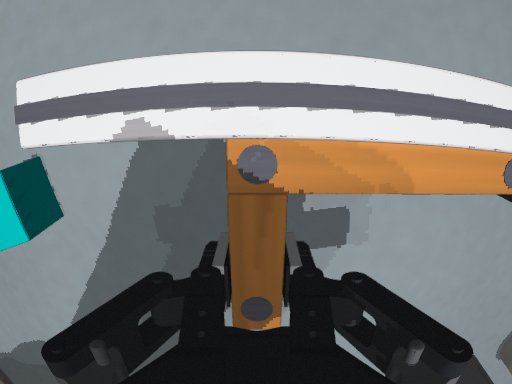

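The square is against the fence and about 1–2 mm from the stop, lifted about 2 mm. I'll press gently toward the stop and the fence, then lower it.

Emit:
servo_tool --pt "0 0 0 1 0 -0.5 1" --pt "0 0 0 2 0.2 -0.5 1" --pt "0 0 0 3 0.5 -0.5 1" --pt "0 0 0 3 0.5 -0.5 1" --pt "0 0 0 3 0.5 -0.5 1"

```text
clock: 18.83
tcp_pos: [0.4913, 0.2193, 0.0149]
orientation: [-2.35, -2.083, 0.017]
contact_force: [-9.9, -6.7, 1.9]
grip_width: 0.024
gripper_force: 40.9
```

Emit:
servo_tool --pt "0 0 0 0.5 0.5 -0.5 1" --pt "0 0 0 1 1 -1 1" --pt "0 0 0 1 1 -1.5 1" --pt "0 0 0 1 1 -1.5 1"

```text
clock: 19.17
tcp_pos: [0.4913, 0.2193, 0.0137]
orientation: [-2.351, -2.084, 0.021]
contact_force: [-14.1, -11.3, 10.6]
grip_width: 0.0243
gripper_force: 43.5
```

Emit:
servo_tool --pt "0 0 0 -1 -0.5 0.5 1" --pt "0 0 0 -1 -0.5 0.5 0.5" --pt "0 0 0 -1 -0.5 0.5 0.5" --pt "0 0 0 -2 -1 0.5 0.5" --pt "0 0 0 -2 -1 1 0.5"

```text
clock: 19.58
tcp_pos: [0.4954, 0.2231, 0.0164]
orientation: [-2.351, -2.083, -0.002]
contact_force: [-0.3, 0.1, -0.2]
grip_width: 0.0428
gripper_force: 0.0
```

Emit:
servo_tool --pt "0 0 0 0 -1 10 0.5" --pt "0 0 0 0 -10 40 0.5" --pt "0 0 0 0 -25 75 0.5" --pt "0 0 0 0 -40 110 0.5" --pt "0 0 0 10 -55 140 0.5"

```text
clock: 20.0
tcp_pos: [0.5039, 0.1677, 0.159]
orientation: [-2.349, -2.086, -0.0]
contact_force: [0.8, -0.1, -1.0]
grip_width: 0.0426
gripper_force: 0.0
```

Emit:
servo_tool --pt "0 0 0 20 -20 25 0.5" --pt "0 0 0 40 -20 50 0.5" --pt "0 0 0 60 -20 70 0.5" --pt "0 0 0 60 -20 70 0.5" --pt "0 0 0 60 -20 70 0.5"

```text
clock: 20.42
tcp_pos: [0.5666, 0.1477, 0.2281]
orientation: [2.352, 2.081, 0.005]
contact_force: [-0.8, -0.0, 0.0]
grip_width: 0.043
gripper_force: 0.0
```

```bash
python3 -c "
from g import *
measure('w6')"
```

```text
tcp [566.6 147.7 228.1] yaw_y -6.98 t 20.4167 F [-0.8 -0.   0. ]
sq [ 171   58  153   90 4437] (array([566. , 224.1]), array([ 99.9, 170.3]), 83.0, np.float64(39.9), 4437)
[[475.29998779296875, 185.0], [644.4000244140625, 164.10000610351562], [656.5999755859375, 263.29998779296875], [487.6000061035156, 284.1000061035156]]
face edge slope deg, at x=-85: 0.005511475597890283 -0.011565602142954691
sq in fence: x [-170.1 -169.5   -1.4    0.2] y [-100.   -98.6   -0.3   -0. ]
outer side slope deg 0.43 mid y -0.8
stop x [-0.6 -0.2 39.  39.3]
```

View pics/w6.png

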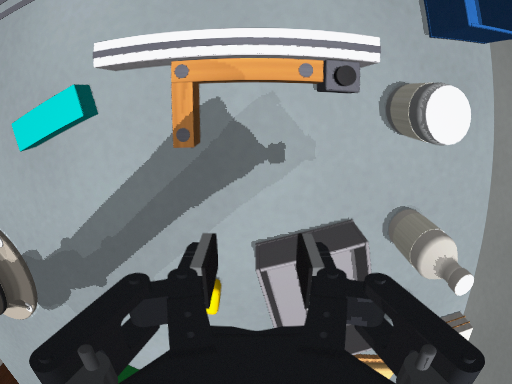

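The square looks seated, with its corner at (172,65) and its end at the stop at (325,75). As a check I'll give the long leg's inner side a gentle push with closed fingers to make sure it sits flat on the fence.

Emit:
servo_tool --pt "0 0 0 -6 20 -10 1" --pt "0 0 0 -12 40 -40 1" --pt "0 0 0 -18 58 -75 1" --pt "0 0 0 -22 67 -110 1" --pt "0 0 0 -22 67 -145 1" --force 30

```text
clock: 20.88
tcp_pos: [0.5398, 0.2177, 0.0795]
orientation: [-2.344, -2.088, 0.001]
contact_force: [0.4, -0.5, 0.1]
grip_width: -0.0003
gripper_force: 0.0
```

Emit:
servo_tool --pt "0 0 0 0 0 0 1" --pt "0 0 0 0 0 -20 1" --pt "0 0 0 0 0 -40 1" --pt "0 0 0 0 0 -55 1" --pt "0 0 0 0 0 -65 1"

```text
clock: 21.3
tcp_pos: [0.5425, 0.2138, 0.0159]
orientation: [-2.351, -2.083, 0.003]
contact_force: [0.3, 0.3, 0.4]
grip_width: -0.0001
gripper_force: 0.0
```

Emit:
servo_tool --pt "0 0 0 0.6 5 0 1" --pt "0 0 0 1.2 10 0 1" --pt "0 0 0 1.8 15 0 1" --pt "0 0 0 2.2 18 0 1" --pt "0 0 0 2.2 18 0 1"

```text
clock: 21.72
tcp_pos: [0.546, 0.2343, 0.0175]
orientation: [-2.35, -2.085, -0.004]
contact_force: [0.9, 0.5, 0.1]
grip_width: -0.0004
gripper_force: 0.0
```

Emit:
servo_tool --pt "0 0 0 0.2 2 0 1" --pt "0 0 0 0.4 4 0 1" --pt "0 0 0 0.6 6 0 1" --pt "0 0 0 0.8 7 0 1" --pt "0 0 0 0.8 7 0 1"

```text
clock: 22.13
tcp_pos: [0.5463, 0.2397, 0.0163]
orientation: [-2.351, -2.083, -0.0]
contact_force: [-0.2, -0.7, 0.4]
grip_width: -0.0003
gripper_force: 0.0
```

Emit:
servo_tool --pt "0 0 0 0.1 1 0 1" --pt "0 0 0 0.2 2 0 1" --pt "0 0 0 0.3 3 0 1" --pt "0 0 0 0.3 3 0 1"

```text
clock: 22.47
tcp_pos: [0.5464, 0.2404, 0.0161]
orientation: [2.352, 2.081, -0.005]
contact_force: [-1.2, -4.6, 4.0]
grip_width: 0.0
gripper_force: 2.6
```

Emit:
servo_tool --pt "0 0 0 0.1 1 0.5 1" --pt "0 0 0 0.2 2 1 1" --pt "0 0 0 0.4 4 1 1" --pt "0 0 0 0.5 5 1 1" --pt "0 0 0 0.5 5 1 1"

```text
clock: 22.88
tcp_pos: [0.5463, 0.2404, 0.0162]
orientation: [2.352, 2.075, -0.016]
contact_force: [-2.8, -15.0, 6.5]
grip_width: 0.0003
gripper_force: 7.3
```

Emit:
servo_tool --pt "0 0 0 -0.4 -4 0 1" --pt "0 0 0 -0.9 -8 0 1" --pt "0 0 0 -2 -16 0 1" --pt "0 0 0 -3 -24 10 1" --pt "0 0 0 -3 -30 40 1"

```text
clock: 23.3
tcp_pos: [0.5412, 0.2152, 0.0546]
orientation: [-2.349, -2.082, 0.011]
contact_force: [-0.4, -0.6, -0.5]
grip_width: -0.0002
gripper_force: 0.0
```

Emit:
servo_tool --pt "0 0 0 8 -14 35 1" --pt "0 0 0 16 -28 70 1" --pt "0 0 0 24 -42 105 1" --pt "0 0 0 30 -56 140 0.8" --pt "0 0 0 30 -70 170 0.5"

```text
clock: 23.72
tcp_pos: [0.5752, 0.1465, 0.2308]
orientation: [2.351, 2.082, 0.005]
contact_force: [1.0, -0.1, 1.3]
grip_width: 0.0234
gripper_force: 0.0
```

Emit:
servo_tool --pt "0 0 0 0 0 0 0.5" --pt "0 0 0 0 0 0 0.5" --pt "0 0 0 0 0 0 0.5"

```text
clock: 23.97
tcp_pos: [0.5734, 0.1473, 0.2272]
orientation: [-2.351, -2.083, 0.0]
contact_force: [0.2, 0.2, -0.3]
grip_width: 0.0424
gripper_force: 0.0
```

```bash
python3 -c "
from g import *
measure('w7')
P=np.load('w7.npz')['P']*1000; img=np.load('w7.npz')['img']; h=cv2.cvtColor(img,cv2.COLOR_BGR2HSV); z=P[...,2]
m=(h[...,0]<22)&(h[...,1]>90)&(z>38)&(z<42)
f=(P[m][:,:2]-[656.4,263.2])@np.array([[.9924,.1236],[-.1236,.9924]])
print([(b,np.percentile(f[abs(f[:,0]-b)<5,1],[1,99]).round(1).tolist()) for b in range(-160,0,20) if (abs(f[:,0]-b)<5).sum()>5])
x0=np.argwhere(m); print(x0.min(0),x0.max(0))
(v0,u0),(v1,u1)=x0.min(0),x0.max(0); s=img[max(v0-40,0):v0+110,max(u0-20,0):u0+220]; cv2.imwrite('pics/w7c.png',cv2.resize(s,None,fx=3.2,fy=3.2,interpolation=cv2.INTER_CUBIC))
"
```

```text
tcp [573.4 147.3 227.2] yaw_y -6.92 t 23.9667 F [ 0.2  0.2 -0.3]
sq [ 166   58  153   90 4405] (array([566.2, 224.3]), array([100.2, 170.7]), 82.9, np.float64(40.0), 4405)
[[475.29998779296875, 185.10000610351562], [644.7000122070312, 164.0], [657.0, 263.3999938964844], [487.70001220703125, 284.5]]
face edge slope deg, at x=-85: 0.00851156491850844 0.020479879936996764
sq in fence: x [-170.1 -169.3   -1.2    0.6] y [-99.9 -98.4  -0.1   0.3]
outer side slope deg 0.21 mid y -0.6
stop x [-0.6 -0.4 39.1 40.3]
[(-160, [-99.3, -0.7]), (-140, [-74.5, 0.1]), (-120, [-24.7, -0.6]), (-100, [-24.2, -0.3]), (-80, [-24.5, -0.7]), (-60, [-24.4, -0.8]), (-40, [-24.1, -0.3]), (-20, [-259.7, -0.5])]
[ 58 166] [327 467]
```

View pics/w7c.png

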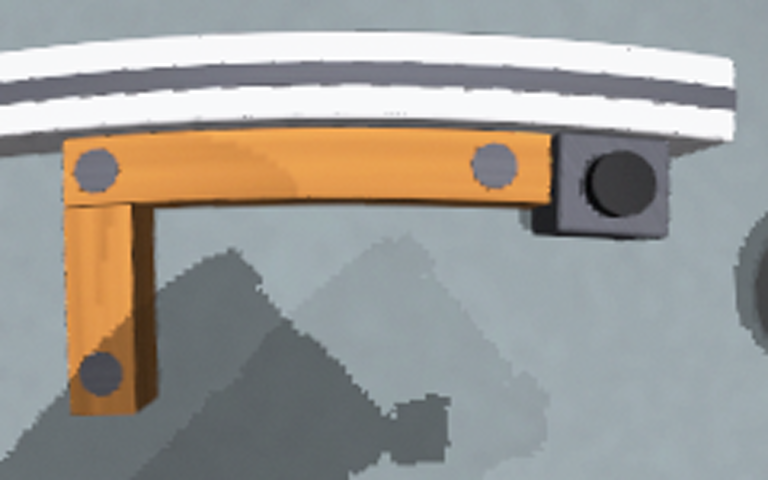

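The crop shows the long leg flush along the fence and its end against the stop, with no visible gap. The measured edge is within about 0.7 mm along its length. The offcut is in the bin and the gripper is clear, so I'm handing in.

```bash
python3 -c "
from bench import r
print(r.hand_in())"
```

```text
the job is handed in; nothing more can be done
None
```

The job is handed in: the white offcut went into the grey bin first, then the square was set down flat, flush to the fence within about 0.7 mm with its long leg's end at the stop, and released; it took about 24 s, and setting the square down midway peaked at about 95 N on the wrist (limit 120 N).

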